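# Key the dispensing nozzle head and aim it at the cup

### The arm

A 7-joint arm with a two-finger parallel gripper is mounted at the origin on the work surface; the furniture and walls round the work are solid. World frame = base frame: x ahead of the robot, y to its left, z up, the work surface at z = 0. Lengths are in m, angles in rad, forces in N, time in s.
With the tool pointing down it reaches from about 0.425 to 0.925 m from the base axis. Payload 6.8 kg.
Tool frame: the origin (TCP) lies between the finger pads; the fingertips stand 11 mm ahead of it and the grasp point (between the pads) lies 8 mm behind it; z points along the fingers, y is the line along which they close (so a half turn about z gives the same grasp; the last joint's range is limited). The gripper opens to 85 mm and grips with 20 to 120 N. Pads are 22 mm wide; open, the fingers measure 114 mm over their backs; the gripper's body (76 mm by 85 mm) begins 54 mm behind the grasp point. The pads swing forward as they close: fully open they stand 13 mm farther back than shut.
Start: joints at [-1.426, 0.477, 0.022, 1.555, -0.011, 1.109, -0.083], TCP at [0.169, 0.654, 0.242] pointing down, gripper open.
Joint ranges: [-2.96, 2.96], [-0.34, 2.1], [-1.41, 1.46], [0.24, 2.44], [-1.37, 4.51], [0.17, 1.92], [-2.96, 2.96]. Speed limits (rad/s): [2.39, 2.39, 3.14, 3.14, 3.14, 3.14, 3.14].

### API

Orientations are given as a rotation vector (axis times angle).
In Python, from bench import r gives the robot as it stands.
- The arm moves only by the tool send_rows, never from a script. Its argument "deltas" is a list of rows, each an object of numbers: "dx", "dy", "dz": the shift along the world's x, y, z in mm; "rx", "ry", "rz": the turn, a rotation vector about the world's x, y, z in degrees. A call has 1 to 5 rows; each row is the pose to reach, as a shift and turn from the pose commanded when the call began; what a row does not reach only later rows make up. A row lasts 1/12 s, in which the tool goes at most 41.7 mm and 7.16 degrees, less where a joint would pass 70% of its speed; a pose out of reach is approached as far as the arm can. A call with a gripper value outside its range is refused whole. "jaw" is the finger opening in mm, from 0 to 85.4, set as the call begins (left out, the last holds). The fingers move at their own pace and stop on an object; "newtons" is the grip in N (left out, the last holds). Time passes only in rows, so rows that repeat a pose let the fingers close. It gives the time, the measured TCP pose, the force, the opening and the grip force at its end, in the units of the state.
- r.get_obs(): the state, without advancing time (a new reading comes with each control period).
- r.grab_frame(name): name is "scene" or "top"; returns a dict with "frame" (400x640x3 uint8, blue, green, red), "z_map" (400x640 float32, m along the optical axis (not along the pixel's ray), 0 where there is no reading), "vertical_fov" (degrees; the focal length in pixels is half the picture's height over the tangent of half this angle, whatever the lens; pixels are square), "cx", "cy" (the principal point, pixels), "xyz" and "orientation" of the camera in the world. Camera axes: x right, y down, z forward; pixel columns grow to the right and rows downward; lengths in m; the calibration is good to about 2 mm. A picture is of the moment at which its call begins.
- r.hand_in(): hands the job in; it is judged then, once.
The state is a dict: "clock": time; "joints": joint angles; "qvel": joint speeds; "tau": joint torques, N m; "tcp_pos": TCP position; "orientation": TCP orientation; "contact_force": force on the tool from outside, world axes, zero at the start; "moment": the same for the moment, N m; "grip_width": finger opening in m; "gripper_force": force on a finger pad.
Only numpy, scipy, OpenCV 4.12 (cv2) and the standard library are available. Lean on these libraries where they do the work, as an engineer would, in place of code of your own. Each camera call takes 0.05 s, during which the arm holds its last target. There are 200 camera calls.

### The job

Turn the nozzle head on its pedestal until its two side tabs drop into the slot of the turntable below and the head sits fully down. Then, still keyed in, turn the head together with the turntable until the long brass nozzle points straight at the middle of the cup that stands on one of the two round cup rests, and let go. Do not move the cup.

Things in the scene. Friction and masses are not known exactly. Their poses are not given: they have to be found in the camera images.
- head_mid (a point): Loose nozzle head, 0.25 kg, on the pedestal's post. Point: on its axis, half-way up its ribbed aluminium cap, an upright cylinder 52 mm wide, 32 mm tall, to be gripped across at any yaw. z up, x along the long brass nozzle, y along its two tabs. Point 133.5 mm above the table while the tabs ride on the turntable, 125 mm when seated. Turns freely on the round post, 1.5 mm play.
- nozzle_tip (a point): Tip of the head's long brass nozzle, 74 mm out from the head's axis along its x and 28.5 mm below head_mid; the nozzle is horizontal, 19 mm thick at most. The opposite side has only a short dark plug, 30 mm from the axis. Axes as head_mid.
- tab_end (a point): Outer end of one of the head's two steel tabs (12 mm wide), on its underside, 38 mm from the head's axis along its +y and 48.5 mm below head_mid; the other tab is its mirror at -y. Either tab may go into either end of the slot. Axes as head_mid.
- slot_mid (a point): Centre of the top of the steel turntable (84 mm wide), on the pedestal's axis, 85 mm above the table (round foot plate 120 mm wide, 10 mm high). z up. A slot 18 mm wide, 9 mm deep runs right across the turntable along this y axis, open at both rims. The tabs fit when the head's y lies along this y, either way round, within about 0.1 rad.
- spindle (a joint): Angle of the turntable about the vertical, rad, anticlockwise from above positive, free over -6.28 to 6.28. Stiff: takes 0.3 N m to turn and stays where left, also under a head that turns on top of it; a keyed head takes it along, with about 0.1 rad of play either way.
- cup_mid (a point): Centre, half-way up, of the target: a translucent cup with a little yellow wax, 70 mm wide at the rim, 80 mm tall, loose, upright on one of two equal round dark metal rests (72 mm wide, 4 mm high) 110 to 185 mm from the pedestal's axis. The other rest is empty; another cup stands off to the side on the bare table and is no target.
Mind the look-alikes: they are no part of the job. What is shaped like the part that bears cup_mid but blue or red is not meant. There is more than one size of the part that bears slot_mid; the job needs the smaller.

How it is judged:
On the way:
1. the head has dropped onto the turntable with both tabs in the slot (z of head_mid in the frame of slot_mid below 0.0425 m and horizontal distance between head_mid and slot_mid below 0.006 m and angle between head_mid's own z axis and vertical below 0.06 rad), for 0.2 s.
At the end, for the whole second after the job is handed in: The head sits on the turntable with both tabs in the slot (within 2.5 mm of fully down, tilted less than 0.06 rad), the line of the long nozzle passes within 20 mm of the cup's centre on the nozzle's tip side, the turntable is at rest, and the cup still stands upright within 15 mm of where it was (all of step 1 and x of cup_mid in the frame of head_mid above 0.05 m and y of cup_mid in the frame of head_mid between -0.02 and 0.02 m and distance of cup_mid from where it was at the start of the episode below 0.015 m and angle between cup_mid's own z axis and vertical below 0.1 rad and velocity of joint spindle between -0.05 and 0.05 rad/s); the robot touches nothing.
It fails at once if the cup was pushed more than 25 mm or tipped over (distance of cup_mid from where it was at the start of the episode above 0.025 m or angle between cup_mid's own z axis and vertical above 0.35 rad).
It also fails if it takes over 61 s, if anything falls off the work surface, if the arm or the gripper's body presses on something with over 40 N, if the wrist force passes 120 N, or if a joint passes its speed limit or range.

## Working session

There is one attempt and no reset: what is moved stays moved. The work goes in short steps, Python scripts to look and compute and a tool call to move; the robot and the scene stay as the last step left them, time stands still between calls to the robot, and variables do not carry over. Pictures are saved under pics/ and viewed, at most 10 in all, crops included, and the job is handed in when it is done.

Besides the shell and the picture viewer there is one more tool, called after "Request:" as a command line: name --argument value ..., lists and objects as JSON in quotes. send_rows: Moves the arm, as the interface text tells. Its arguments: {"type":"object","properties":{"deltas":{"type":"array","items":{"type":"object","properties":{"dx":{"type":"number"},"dy":{"type":"number"},"dz":{"type":"number"},"rx":{"type":"number"},"ry":{"type":"number"},"rz":{"type":"number"}}}},"jaw":{"type":"number"},"newtons":{"type":"number"}},"required":["deltas"]}

```bash
mkdir -p pics; ls
cat > h.py <<'E'
import numpy as np,cv2
from scipy.spatial.transform import Rotation as R
from bench import r
def grab(n):
    f=r.grab_frame(n); return f
def pts(f):
    z=f["z_map"];h,w=z.shape;fl=h/2/np.tan(np.radians(f["vertical_fov"])/2)
    u,v=np.meshgrid(np.arange(w),np.arange(h))
    P=np.stack([(u-f["cx"])/fl*z,(v-f["cy"])/fl*z,z],-1)
    o=np.array(f["orientation"]); 
    return P@R.from_rotvec(o).as_matrix().T+np.array(f["xyz"])
E
python3 - <<'E'
from h import *
import pickle
for n in ("scene","top"):
    f=grab(n);cv2.imwrite(f"pics/{n}0.png",f["frame"]);pickle.dump(f,open(n+"0.pkl","wb"))
    print(n,f["xyz"],f["orientation"],f["vertical_fov"],f["cx"],f["cy"])
o=r.get_obs();print(o["clock"],o["tcp_pos"],o["orientation"])
E
```

```text
pics
scene [1.06053688 0.61822873 0.87453811] [-0.97076601 -2.43478385  1.12158701] 44.54090355643955 329.88480319860423 197.83789263270387
top [ 0.19650864 -0.03525831  1.34909592] [-2.11720156  2.12230952 -0.20856862] 44.54436333016745 310.7339410785678 202.59234361385063
0.1 [0.16868567 0.6530285  0.2414081 ] [-3.95943215e-01 -3.11645383e+00  2.66703026e-03]
```

View pics/scene0.png

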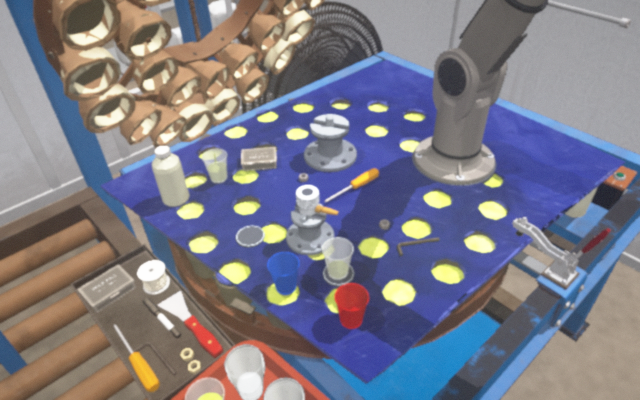

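View pics/top0.png

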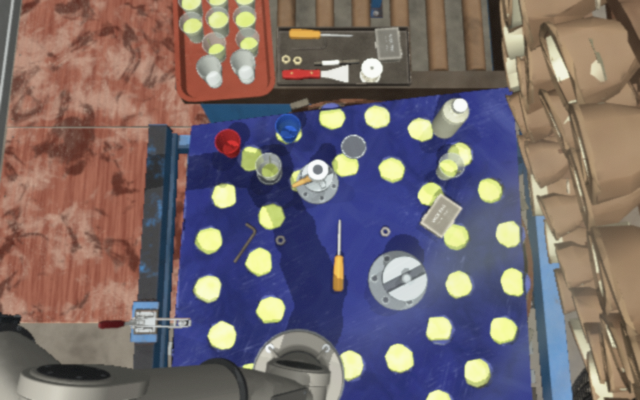

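The top view shows the head on the smaller pedestal at about (317,172), and the larger look-alike turntable, which is empty, at (405,278). The translucent cups are at (268,168), which appears to be on a rest, and (452,163), on the bare table. The empty rest is at (353,146), and the blue (288,127) and red (228,142) cups aren't meant. The target should be the cup at (268,168), which I'll confirm in a crop.

Run:
```python
from h import *
import pickle
S=pickle.load(open("scene0.pkl","rb"));T=pickle.load(open("top0.pkl","rb"))
a=cv2.resize(T["frame"][120:215,230:380],None,fx=5,fy=5,interpolation=cv2.INTER_CUBIC)[:,:750]
cv2.imwrite("pics/topc.png",a)
cv2.imwrite("pics/scenec.png",cv2.resize(S["frame"][175:295,225:375],None,fx=5,fy=5,interpolation=cv2.INTER_CUBIC))
P=pts(T)
for u,v in [(317,168),(268,168),(353,146),(400,200),(330,190)]:print((u,v),P[v,u].round(4))
Q=pts(S)
# cap top from both cams
for n,X in (("T",P),("S",Q)):
    m=(X[...,2]>.135)&(X[...,2]<.17)&(np.hypot(X[...,0]-P[168,317,0],X[...,1]-P[168,317,1])<.05)
    print(n,m.sum(),X[m].mean(0),X[m].min(0),X[m].max(0))
```

```text
(317, 168) [ 0.5226 -0.0534  0.1496]
(268, 168) [0.5584 0.0826 0.0187]
(353, 146) [ 0.6271 -0.1594  0.0045]
(400, 200) [ 0.4696 -0.2894 -0.0007]
(330, 190) [ 0.4966 -0.0918  0.0096]
T 340 [ 0.51769452 -0.05372736  0.14912216] [ 0.49348002 -0.07901111  0.13501421] [ 0.54426355 -0.02797629  0.15708938]
S 366 [ 0.52775423 -0.04925834  0.14844425] [ 0.49790809 -0.07882941  0.1350617 ] [ 0.55136848 -0.02728532  0.15489465]
```

View pics/topc.png

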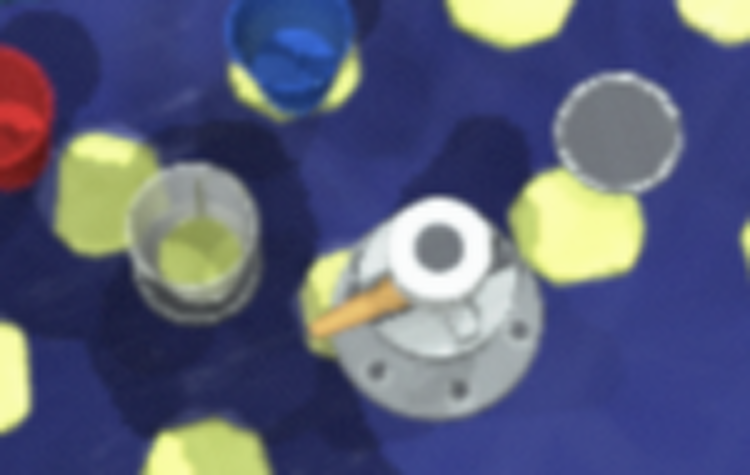

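View pics/scenec.png

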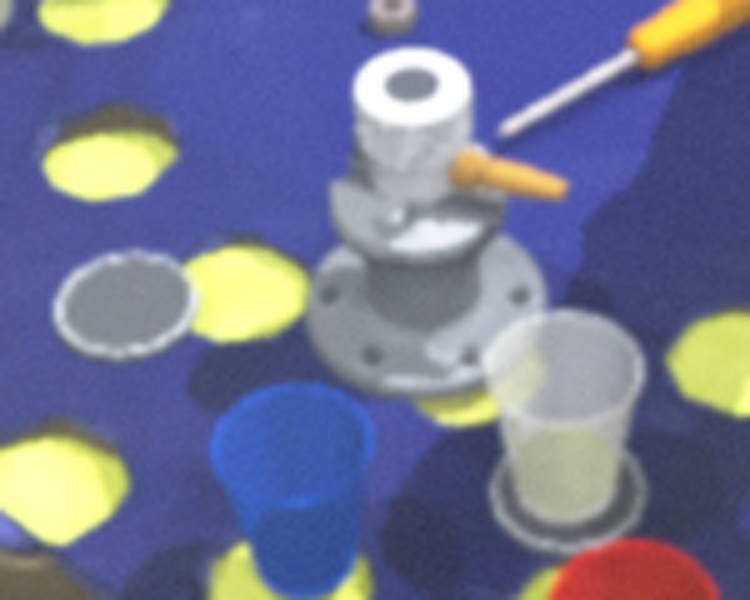

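```bash
cat >> h.py <<'E'
def ray(f,u,v,z):
    fl=200/np.tan(np.radians(f["vertical_fov"])/2)
    d=R.from_rotvec(f["orientation"]).as_matrix()@np.array([(u-f["cx"])/fl,(v-f["cy"])/fl,1]);c=np.array(f["xyz"])
    return c+d*(z-c[2])/d[2]
def proj(f,X):
    fl=200/np.tan(np.radians(f["vertical_fov"])/2)
    p=(np.asarray(X)-np.array(f["xyz"]))@R.from_rotvec(f["orientation"]).as_matrix()
    return p[...,:2]/p[...,2:]*fl+np.array([f["cx"],f["cy"]])
def ortho(f,c,z,half=.055,n=380):
    g=np.linspace(-half,half,n);a,b=np.meshgrid(g,g)  # col=+x right,row down=-y
    X=np.stack([c[0]+a,c[1]-b,np.full_like(a,z)],-1)
    p=proj(f,X).astype(np.float32)
    return cv2.remap(f["frame"],p[...,0],p[...,1],cv2.INTER_CUBIC)
E
python3 - <<'E'
from h import *
import pickle
S=pickle.load(open("scene0.pkl","rb"));T=pickle.load(open("top0.pkl","rb"))
print("cap",ray(T,318,169.6,.1495),ray(S,307.4,192,.1495))
print("tip",ray(T,230+63,120+66,.105),ray(S,225+113,175+37.5,.105))
print("rest empty",ray(T,230+123.8,120+26.6,.004),ray(S,225+25,175+61,.004))
print("rest/cup",ray(T,230+39,120+51.5,.004),ray(S,225+113.8,175+99,.004))
print("cup rim",ray(T,230+39,120+43,.084),ray(S,225+112.6,175+73.2,.084))
print("foot",ray(T,230+87.6,120+62.6,.01),ray(S,225+85,175+61.5,.01))
c=ray(T,318,169.6,.1495)
cv2.imwrite("pics/ortho.png",np.hstack([ortho(T,c,.085),ortho(S,c,.085)]))
E
```

```text
cap [ 0.51838467 -0.05595252  0.1495    ] [ 0.52258997 -0.052978    0.1495    ]
tip [0.48618135 0.00887421 0.105     ] [0.48697177 0.01119677 0.105     ]
rest empty [ 0.62545554 -0.16168103  0.004     ] [ 0.63010071 -0.15920578  0.004     ]
rest/cup [0.55215241 0.08087546 0.004     ] [0.55494574 0.08392648 0.004     ]
cup rim [0.5545434  0.07429814 0.084     ] [0.55231875 0.07801746 0.084     ]
foot [ 0.51797639 -0.05702729  0.01      ] [ 0.52665897 -0.04864044  0.01      ]
```

View pics/ortho.png

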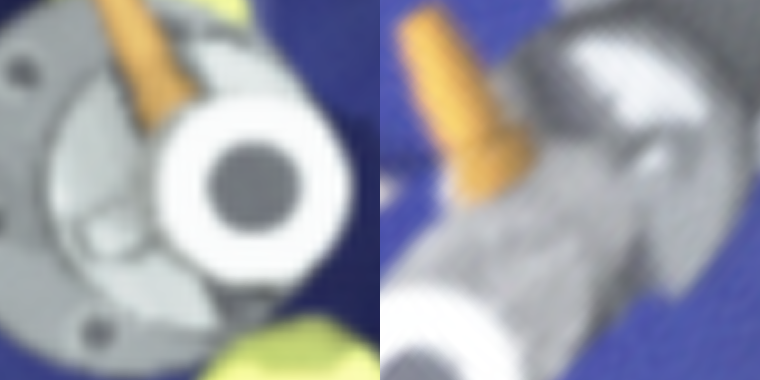

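The crops confirm that the translucent cup at (268,168) stands on a rest, about 138 mm from the axis at bearing 76°. The other rest is empty. The nozzle yaw is about 117°, and the slot notch shows at ortho (250,305), so the slot lies along about 119°. That means turning the head about −88°. I'm moving over the head first.

Request:
send_rows --deltas '[{"dx":25,"dy":-33},{"dx":50,"dy":-66},{"dx":75,"dy":-99},{"dx":100,"dy":-132},{"dx":125,"dy":-165}]' --jaw 85

```text
$.deltas[0]: bad value
```

Request:
send_rows --deltas '[{"dx":25,"dy":-33},{"dx":50,"dy":-66},{"dx":75,"dy":-99},{"dx":100,"dy":-132},{"dx":125,"dy":-165}]'

```text
$.deltas[0]: bad value
```

Request:
send_rows --deltas '[{"dx":20,"dy":-36},{"dx":40,"dy":-72},{"dx":60,"dy":-108},{"dx":80,"dy":-144},{"dx":95,"dy":-180}]'

```text
$.deltas[0]: bad value
```

Request:
send_rows --deltas '[{"dx":2,"dy":-36},{"dx":3,"dy":-72},{"dx":4,"dy":-108},{"dx":5,"dy":-144},{"dx":6,"dy":-180}]'

```text
$.deltas[0]: bad value
```

Run:
```python
from h import *
o=r.get_obs();print(o)
```

```text
{'clock': 0.1, 'joints': array([-1.42612192,  0.47772413,  0.02233339,  1.55637666, -0.01149075,
        1.10932009, -0.08310219]), 'qvel': array([ 0.00056542, -0.00266606,  0.0011315 , -0.00256704,  0.00039614,
       -0.00054   ,  0.00135879]), 'tau': array([ 3.86523083e-03, -5.97758353e+01,  1.61321584e+00, -2.81954241e+01,
        1.27581359e-02,  5.03261734e-03,  1.19579909e-05]), 'tcp_pos': array([0.16868567, 0.6530285 , 0.2414081 ]), 'orientation': array([-3.95943215e-01, -3.11645383e+00,  2.66703026e-03]), 'contact_force': array([ 0.57636473, -0.08054181, -0.93221628]), 'moment': array([ 0.00245703,  0.00961801, -0.02309501]), 'gripper_force': 0.0, 'grip_width': 0.08548532058742954}
```

Rows with missing fields were refused, so I'll give all six.

Request:
send_rows --deltas '[{"dx":25,"dy":-33,"dz":0,"rx":0,"ry":0,"rz":0},{"dx":50,"dy":-66,"dz":0,"rx":0,"ry":0,"rz":0},{"dx":75,"dy":-99,"dz":0,"rx":0,"ry":0,"rz":0},{"dx":100,"dy":-132,"dz":0,"rx":0,"ry":0,"rz":0},{"dx":125,"dy":-165,"dz":0,"rx":0,"ry":0,"rz":0}]' --jaw 85

```text
clock: 0.52
tcp_pos: [0.2946, 0.4865, 0.2419]
orientation: [-0.396, -3.116, 0.001]
contact_force: [0.7, -0.4, 0.4]
grip_width: 0.0849
gripper_force: 0.0
```

Request:
send_rows --deltas '[{"dx":25,"dy":-33,"dz":0,"rx":0,"ry":0,"rz":0},{"dx":50,"dy":-66,"dz":0,"rx":0,"ry":0,"rz":0},{"dx":75,"dy":-99,"dz":0,"rx":0,"ry":0,"rz":0},{"dx":100,"dy":-132,"dz":0,"rx":0,"ry":0,"rz":0},{"dx":125,"dy":-165,"dz":0,"rx":0,"ry":0,"rz":0}]'

```text
clock: 0.93
tcp_pos: [0.4194, 0.3216, 0.2422]
orientation: [-0.396, -3.116, 0.0]
contact_force: [1.1, 0.7, -0.3]
grip_width: 0.0848
gripper_force: 0.0
```

Request:
send_rows --deltas '[{"dx":20,"dy":-36,"dz":0,"rx":0,"ry":0,"rz":0},{"dx":40,"dy":-72,"dz":0,"rx":0,"ry":0,"rz":0},{"dx":60,"dy":-108,"dz":0,"rx":0,"ry":0,"rz":0},{"dx":80,"dy":-144,"dz":0,"rx":0,"ry":0,"rz":0},{"dx":95,"dy":-180,"dz":0,"rx":0,"ry":0,"rz":0}]'

```text
clock: 1.35
tcp_pos: [0.5148, 0.1415, 0.2422]
orientation: [0.396, 3.116, -0.0]
contact_force: [1.1, -0.2, -0.1]
grip_width: 0.0849
gripper_force: 0.0
```

Request:
send_rows --deltas '[{"dx":2,"dy":-36,"dz":0,"rx":0,"ry":0,"rz":0},{"dx":3,"dy":-72,"dz":0,"rx":0,"ry":0,"rz":0},{"dx":4,"dy":-108,"dz":0,"rx":0,"ry":0,"rz":0},{"dx":5,"dy":-144,"dz":0,"rx":0,"ry":0,"rz":0},{"dx":6,"dy":-180,"dz":0,"rx":0,"ry":0,"rz":0}]'

```text
clock: 1.77
tcp_pos: [0.5193, -0.0382, 0.2421]
orientation: [-0.396, -3.116, -0.0]
contact_force: [1.3, -0.1, -0.5]
grip_width: 0.0851
gripper_force: 0.0
```

Run:
```python
from h import *
o=r.get_obs();print(o["clock"],o["joints"],o["tcp_pos"],R.from_rotvec(o["orientation"]).as_matrix())
```

```text
1.7667 [-0.37337004  0.22807784  0.38439818  1.94224028 -0.10168921  0.99020508
  1.37597533] [ 0.51929856 -0.03818267  0.24213371] [[-9.68225175e-01  2.50079658e-01 -4.19288770e-04]
 [ 2.50079642e-01  9.68225265e-01  9.10858876e-05]
 [ 4.28744708e-04 -1.66639362e-05 -9.99999908e-01]]
```

Request:
send_rows --deltas '[{"dx":1,"dy":-16,"dz":0,"rx":0,"ry":0,"rz":0},{"dx":1,"dy":-16,"dz":-30,"rx":0,"ry":0,"rz":0},{"dx":1,"dy":-16,"dz":-60,"rx":0,"ry":0,"rz":0},{"dx":1,"dy":-16,"dz":-90,"rx":0,"ry":0,"rz":0},{"dx":1,"dy":-16,"dz":-107,"rx":0,"ry":0,"rz":0}]'

```text
clock: 2.18
tcp_pos: [0.5189, -0.0525, 0.1323]
orientation: [-0.396, -3.113, 0.001]
contact_force: [-0.0, -0.2, -0.6]
grip_width: 0.0848
gripper_force: 0.0
```

Request:
send_rows --deltas '[{"dx":0,"dy":0,"dz":0,"rx":0,"ry":0,"rz":0},{"dx":0,"dy":0,"dz":0,"rx":0,"ry":0,"rz":0},{"dx":0,"dy":0,"dz":0,"rx":0,"ry":0,"rz":0},{"dx":0,"dy":0,"dz":0,"rx":0,"ry":0,"rz":0},{"dx":0,"dy":0,"dz":0,"rx":0,"ry":0,"rz":0}]' --jaw 45 --newtons 30

```text
clock: 2.6
tcp_pos: [0.5217, -0.0524, 0.1366]
orientation: [0.396, 3.114, 0.001]
contact_force: [0.8, -0.3, 0.2]
grip_width: 0.0509
gripper_force: 31.7
```

Request:
send_rows --deltas '[{"dx":0,"dy":0,"dz":0,"rx":0,"ry":0,"rz":-6},{"dx":0,"dy":0,"dz":0,"rx":0,"ry":0,"rz":-12},{"dx":0,"dy":0,"dz":0,"rx":0,"ry":0,"rz":-18},{"dx":0,"dy":0,"dz":0,"rx":0,"ry":0,"rz":-24},{"dx":0,"dy":0,"dz":0,"rx":0,"ry":0,"rz":-30}]'

```text
clock: 3.02
tcp_pos: [0.5218, -0.0529, 0.1366]
orientation: [1.196, 2.902, 0.001]
contact_force: [0.5, -1.3, 1.3]
grip_width: 0.0512
gripper_force: 31.9
```

Request:
send_rows --deltas '[{"dx":0,"dy":0,"dz":0,"rx":0,"ry":0,"rz":-6},{"dx":0,"dy":0,"dz":0,"rx":0,"ry":0,"rz":-12},{"dx":0,"dy":0,"dz":0,"rx":0,"ry":0,"rz":-18},{"dx":0,"dy":0,"dz":0,"rx":0,"ry":0,"rz":-24},{"dx":0,"dy":0,"dz":0,"rx":0,"ry":0,"rz":-30}]'

```text
clock: 3.43
tcp_pos: [0.5218, -0.0523, 0.1366]
orientation: [1.906, 2.495, 0.003]
contact_force: [0.1, 0.0, 1.1]
grip_width: 0.0508
gripper_force: 31.9
```

Request:
send_rows --deltas '[{"dx":0,"dy":0,"dz":0,"rx":0,"ry":0,"rz":-6},{"dx":0,"dy":0,"dz":0,"rx":0,"ry":0,"rz":-10},{"dx":0,"dy":0,"dz":0,"rx":0,"ry":0,"rz":-10},{"dx":0,"dy":0,"dz":0,"rx":0,"ry":0,"rz":-10},{"dx":0,"dy":0,"dz":0,"rx":0,"ry":0,"rz":-10}]'

```text
clock: 3.85
tcp_pos: [0.5219, -0.0522, 0.1365]
orientation: [2.108, 2.328, 0.004]
contact_force: [0.4, 1.1, 6.1]
grip_width: 0.051
gripper_force: 32.4
```

Run:
```python
from h import *
import pickle
S=grab("scene");T=grab("top")
pickle.dump(S,open("scene1.pkl","wb"));pickle.dump(T,open("top1.pkl","wb"))
a=cv2.resize(S["frame"][180:270,260:380],None,fx=5,fy=5,interpolation=cv2.INTER_CUBIC)
cv2.imwrite("pics/s1.png",a)
o=r.get_obs();m=R.from_rotvec(o["orientation"]).as_matrix();print(o["clock"],np.degrees(np.arctan2(m[1,1],m[0,1])),o["tcp_pos"],o["moment"])
```

```text
3.95 5.661460999577932 [ 0.5218547  -0.05222688  0.13644734] [ 0.16067335  0.10583361 -0.15677453]
```

View pics/s1.png

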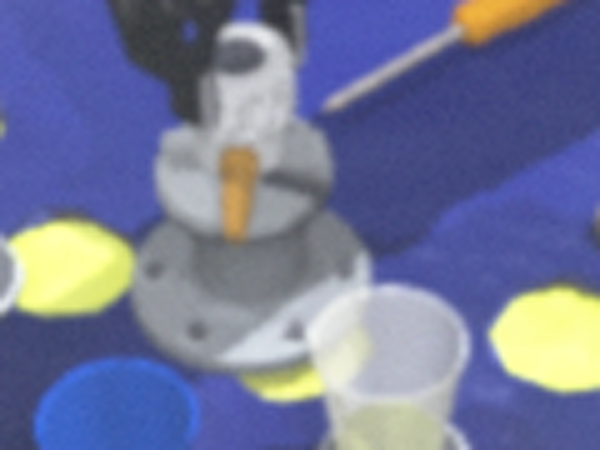

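The nozzle now points towards the scene camera, with its tip at crop (235,238). The slot shows as a dark groove to its right at about (275–330,170–190).

Run:
```python
from h import *
import pickle
S=pickle.load(open("scene1.pkl","rb"));T=pickle.load(open("top1.pkl","rb"))
c=np.array([.521,-.054])
for n,u,v,z in [("slot",327,186,.085),("slot b",280,176,.085),("tip",235,236,.105),("tabL",180,160,.09)]:
    p=ray(S,260+u/5,180+v/5,z)[:2]-c;print(n,p.round(4),np.hypot(*p),np.degrees(np.arctan2(p[1],p[0])))
cv2.imwrite("pics/o1.png",np.hstack([ortho(S,c,.085),ortho(T,c,.085)]))
```

```text
slot [-0.0163  0.0405] 0.043685650518133175 111.8617022746747
slot b [-0.0049  0.0199] 0.020521009980784034 103.90018054551955
tip [0.0499 0.0519] 0.07195940033428654 46.146445793348924
tabL [ 0.0253 -0.0174] 0.03067231388192294 -34.54896069099193
```

View pics/o1.png

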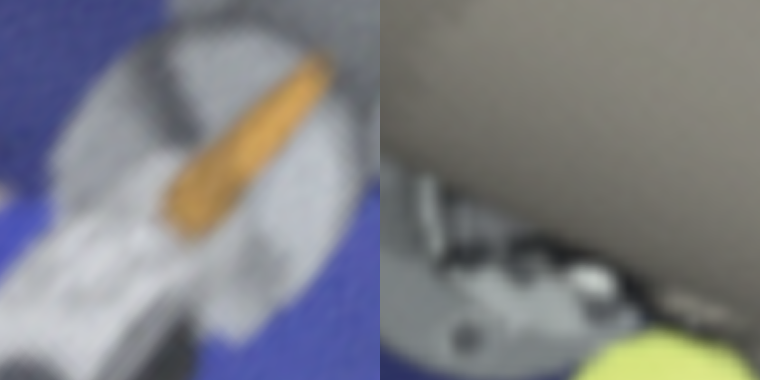

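The slot's wall line lies at about 114°, so the nozzle has to reach about 24°. I'll keep turning with a light downward bias.

Request:
send_rows --deltas '[{"dx":0,"dy":0,"dz":-1,"rx":0,"ry":0,"rz":-4},{"dx":0,"dy":0,"dz":-1,"rx":0,"ry":0,"rz":-8},{"dx":0,"dy":0,"dz":-2,"rx":0,"ry":0,"rz":-12},{"dx":0,"dy":0,"dz":-2,"rx":0,"ry":0,"rz":-15},{"dx":0,"dy":0,"dz":-2,"rx":0,"ry":0,"rz":-18}]'

```text
clock: 4.37
tcp_pos: [0.5228, -0.0524, 0.1362]
orientation: [2.448, 1.967, 0.007]
contact_force: [-4.9, 1.8, 25.1]
grip_width: 0.0509
gripper_force: 34.2
```

Request:
send_rows --deltas '[{"dx":0,"dy":0,"dz":-1,"rx":0,"ry":0,"rz":-2},{"dx":0,"dy":0,"dz":-2,"rx":0,"ry":0,"rz":-4},{"dx":0,"dy":0,"dz":-2,"rx":0,"ry":0,"rz":-4}]'

```text
clock: 4.62
tcp_pos: [0.5237, -0.0519, 0.1356]
orientation: [-2.515, -1.882, -0.01]
contact_force: [-8.4, 5.9, 42.2]
grip_width: 0.0507
gripper_force: 36.2
```

Force is building, so I'll back off and open the jaw to let gravity try, then look.

Request:
send_rows --deltas '[{"dx":0,"dy":0,"dz":4,"rx":0,"ry":0,"rz":0},{"dx":0,"dy":0,"dz":4,"rx":0,"ry":0,"rz":0}]'

```text
clock: 4.78
tcp_pos: [0.5224, -0.052, 0.1368]
orientation: [2.513, 1.883, 0.006]
contact_force: [3.1, 1.4, -1.0]
grip_width: 0.051
gripper_force: 32.4
```

Request:
send_rows --deltas '[{"dx":0,"dy":0,"dz":0,"rx":0,"ry":0,"rz":0},{"dx":0,"dy":0,"dz":0,"rx":0,"ry":0,"rz":0},{"dx":0,"dy":0,"dz":0,"rx":0,"ry":0,"rz":0},{"dx":0,"dy":0,"dz":0,"rx":0,"ry":0,"rz":0}]' --jaw 60

```text
clock: 5.12
tcp_pos: [0.5203, -0.0526, 0.1348]
orientation: [-2.516, -1.88, 0.002]
contact_force: [0.4, 0.0, -0.3]
grip_width: 0.0598
gripper_force: 0.0
```

Run:
```python
from h import *
import pickle
S=grab("scene");pickle.dump(S,open("scene2.pkl","wb"))
o=r.get_obs();m=R.from_rotvec(o["orientation"]).as_matrix();print(o["clock"],np.degrees(np.arctan2(m[1,1],m[0,1])),o["tcp_pos"],o["contact_force"])
c=np.array([.521,-.054])
a=cv2.resize(S["frame"][180:256,270:346],(380,380),interpolation=cv2.INTER_CUBIC)
cv2.imwrite("pics/o2.png",np.hstack([ortho(S,c,.085),a]))
```

```text
5.1667 -16.47836385992841 [ 0.52037712 -0.05254892  0.13491071] [0.19128272 0.54619399 0.42119605]
```

View pics/o2.png

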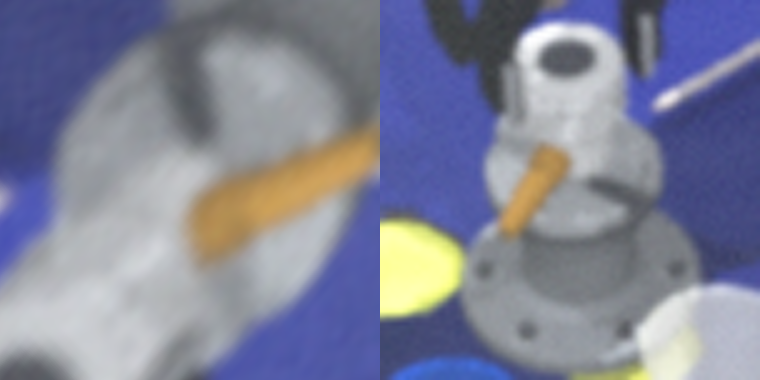

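The head is still riding, with the nozzle at about 25–28°. The slot's dark band runs from ortho (185,50) to (200,135), so it lies along about 100–105°. I need roughly another −12°, this time with almost no pressing.

Request:
send_rows --deltas '[{"dx":0,"dy":0,"dz":0,"rx":0,"ry":0,"rz":0},{"dx":0,"dy":0,"dz":0,"rx":0,"ry":0,"rz":0},{"dx":0,"dy":0,"dz":0,"rx":0,"ry":0,"rz":0}]' --jaw 45 --newtons 25

```text
clock: 5.42
tcp_pos: [0.5213, -0.0527, 0.1354]
orientation: [2.516, 1.879, 0.001]
contact_force: [2.0, -2.1, -0.7]
grip_width: 0.0511
gripper_force: 26.2
```

Request:
send_rows --deltas '[{"dx":0,"dy":0,"dz":0,"rx":0,"ry":0,"rz":-4},{"dx":0,"dy":0,"dz":0,"rx":0,"ry":0,"rz":-8},{"dx":0,"dy":0,"dz":0,"rx":0,"ry":0,"rz":-12},{"dx":0,"dy":0,"dz":0,"rx":0,"ry":0,"rz":-12}]'

```text
clock: 5.75
tcp_pos: [0.521, -0.0519, 0.1351]
orientation: [2.701, 1.604, 0.0]
contact_force: [2.1, 1.4, -1.6]
grip_width: 0.0512
gripper_force: 26.4
```

Request:
send_rows --deltas '[{"dx":0,"dy":0,"dz":0,"rx":0,"ry":0,"rz":0},{"dx":0,"dy":0,"dz":0,"rx":0,"ry":0,"rz":0},{"dx":0,"dy":0,"dz":0,"rx":0,"ry":0,"rz":0},{"dx":0,"dy":0,"dz":0,"rx":0,"ry":0,"rz":0}]' --jaw 60

```text
clock: 6.08
tcp_pos: [0.5206, -0.0525, 0.1353]
orientation: [-2.699, -1.607, 0.0]
contact_force: [-0.4, -0.7, 0.9]
grip_width: 0.0601
gripper_force: 0.0
```

```bash
cat >> h.py <<'E'
def captop(S):
    # head yaw from brass pixels in depth and cap top height, scene camera
    X=pts(S);h=cv2.cvtColor(S["frame"],cv2.COLOR_BGR2HSV)
    d=np.hypot(X[...,0]-.521,X[...,1]+.054)
    k=(d<.022)&(X[...,2]>.12)&(X[...,2]<.16)
    b=(h[...,0]>8)&(h[...,0]<22)&(h[...,1]>110)&(d<.08)&(X[...,2]>.07)
    q=X[b]-[.521,-.054,0];far=q[np.hypot(q[:,0],q[:,1])>.05].mean(0)
    return np.percentile(X[k][:,2],90),q[:,2].mean(),b.sum(),np.degrees(np.arctan2(far[1],far[0]))
E
python3 - <<'E'
from h import *
import pickle
for i in (0,1,2): print(captop(pickle.load(open(f"scene{i}.pkl","rb"))))
S=grab("scene");pickle.dump(S,open("scene3.pkl","wb"));print(captop(S))
o=r.get_obs();m=R.from_rotvec(o["orientation"]).as_matrix();print(o["clock"],np.degrees(np.arctan2(m[1,1],m[0,1])),o["tcp_pos"],o["contact_force"])
cv2.imwrite("pics/o3.png",cv2.resize(S["frame"][180:256,270:346],(380,380),interpolation=cv2.INTER_CUBIC))
E
```

```text
(np.float64(0.15297347201762046), np.float64(0.11038932186287792), np.int64(85), np.float64(111.38455787490513))
(np.float64(0.15301947120028686), np.float64(0.11278705193485096), np.int64(79), np.float64(45.36884786915355))
(np.float64(0.1530448755200628), np.float64(0.11092159416077435), np.int64(83), np.float64(25.860302332462055))
(np.float64(0.1443634564173926), np.float64(0.10263554821989815), np.int64(89), np.float64(15.199676646718375))
6.1333 -28.46018960582356 [ 0.52062199 -0.05253604  0.13530519] [ 0.24175972 -0.09140102  0.35710265]
```

The head dropped 8.5 mm, so it's seated, with the nozzle at about 14°. I'll lower, grip harder and turn about +62° to point at bearing 76°.

Request:
send_rows --deltas '[{"dx":0,"dy":0,"dz":-4,"rx":0,"ry":0,"rz":0},{"dx":0,"dy":0,"dz":-8,"rx":0,"ry":0,"rz":0},{"dx":0,"dy":0,"dz":-8,"rx":0,"ry":0,"rz":0}]'

```text
clock: 6.38
tcp_pos: [0.5202, -0.0523, 0.1264]
orientation: [-2.699, -1.607, 0.002]
contact_force: [0.6, -1.1, -0.9]
grip_width: 0.0601
gripper_force: 0.0
```

Request:
send_rows --deltas '[{"dx":0,"dy":0,"dz":0,"rx":0,"ry":0,"rz":0},{"dx":0,"dy":0,"dz":0,"rx":0,"ry":0,"rz":0},{"dx":0,"dy":0,"dz":0,"rx":0,"ry":0,"rz":0},{"dx":0,"dy":0,"dz":0,"rx":0,"ry":0,"rz":0}]' --jaw 45 --newtons 80

```text
clock: 6.72
tcp_pos: [0.5211, -0.0528, 0.1276]
orientation: [2.699, 1.606, 0.001]
contact_force: [-0.2, -1.2, 3.3]
grip_width: 0.0497
gripper_force: 82.6
```

Request:
send_rows --deltas '[{"dx":0,"dy":0,"dz":0,"rx":0,"ry":0,"rz":4},{"dx":0,"dy":0,"dz":0,"rx":0,"ry":0,"rz":8},{"dx":0,"dy":0,"dz":0,"rx":0,"ry":0,"rz":12},{"dx":0,"dy":0,"dz":0,"rx":0,"ry":0,"rz":16},{"dx":0,"dy":0,"dz":0,"rx":0,"ry":0,"rz":20}]'

```text
clock: 7.13
tcp_pos: [0.5222, -0.0526, 0.1277]
orientation: [2.375, 2.053, 0.003]
contact_force: [3.7, -1.4, -0.7]
grip_width: 0.0499
gripper_force: 83.1
```

Run:
```python
from h import *
print(captop(grab("scene")))
o=r.get_obs();m=R.from_rotvec(o["orientation"]).as_matrix();print(o["clock"],np.degrees(np.arctan2(m[1,1],m[0,1])),o["tcp_pos"],o["contact_force"],o["moment"])
```

```text
(np.float64(0.14452470974087064), np.float64(0.10316191181758697), np.int64(79), np.float64(33.775004185253266))
7.1833 -8.109493764735507 [ 0.52209986 -0.05256099  0.12768918] [ 4.0128996  -0.64987913 -1.60027191] [-0.07626784 -0.83518076 -0.13380732]
```

Turning works and the head stays seated (cap top 144.5 mm). About 42° remain.

Request:
send_rows --deltas '[{"dx":0,"dy":0,"dz":0,"rx":0,"ry":0,"rz":4},{"dx":0,"dy":0,"dz":0,"rx":0,"ry":0,"rz":8},{"dx":0,"dy":0,"dz":0,"rx":0,"ry":0,"rz":12},{"dx":0,"dy":0,"dz":0,"rx":0,"ry":0,"rz":16},{"dx":0,"dy":0,"dz":0,"rx":0,"ry":0,"rz":20}]'

```text
clock: 7.6
tcp_pos: [0.5222, -0.0527, 0.1277]
orientation: [1.985, 2.432, 0.002]
contact_force: [3.1, -1.4, -1.2]
grip_width: 0.0494
gripper_force: 83.7
```

Request:
send_rows --deltas '[{"dx":0,"dy":0,"dz":0,"rx":0,"ry":0,"rz":4},{"dx":0,"dy":0,"dz":0,"rx":0,"ry":0,"rz":8},{"dx":0,"dy":0,"dz":0,"rx":0,"ry":0,"rz":12},{"dx":0,"dy":0,"dz":0,"rx":0,"ry":0,"rz":16},{"dx":0,"dy":0,"dz":0,"rx":0,"ry":0,"rz":20}]'

```text
clock: 8.02
tcp_pos: [0.5223, -0.0528, 0.1277]
orientation: [1.532, 2.739, 0.002]
contact_force: [3.5, -1.4, -1.6]
grip_width: 0.0498
gripper_force: 83.7
```

Request:
send_rows --deltas '[{"dx":0,"dy":0,"dz":0,"rx":0,"ry":0,"rz":2},{"dx":0,"dy":0,"dz":0,"rx":0,"ry":0,"rz":2},{"dx":0,"dy":0,"dz":0,"rx":0,"ry":0,"rz":2}]'

```text
clock: 8.27
tcp_pos: [0.522, -0.0527, 0.1277]
orientation: [1.488, 2.764, 0.001]
contact_force: [4.7, -1.7, -0.9]
grip_width: 0.05
gripper_force: 83.5
```

Run:
```python
from h import *
S=grab("scene");print(captop(S))
o=r.get_obs();m=R.from_rotvec(o["orientation"]).as_matrix();print(o["clock"],np.degrees(np.arctan2(m[1,1],m[0,1])),o["tcp_pos"],o["contact_force"],o["moment"])
cv2.imwrite("pics/s4.png",cv2.resize(S["frame"][175:295,260:380],None,fx=5,fy=5,interpolation=cv2.INTER_CUBIC))
```

```text
(np.float64(0.14450010441365746), np.float64(0.10331272083573857), np.int64(81), np.float64(71.75676448001347))
8.3167 33.409328065606694 [ 0.52200753 -0.05262639  0.1276779 ] [ 5.88078358 -1.0205099  -1.01721706] [-0.31854275 -1.26316981 -0.06356499]
```

View pics/s4.png

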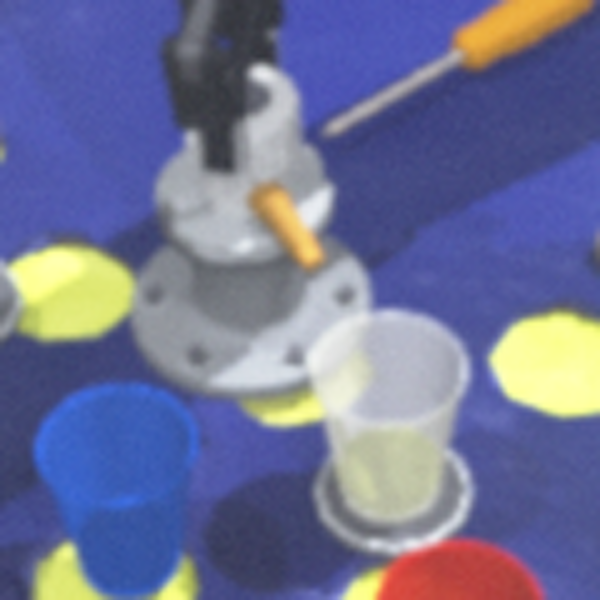

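Nozzle tip at crop (315,260); cup rim at (388,366). I'll check the direction.

Run:
```python
from h import *
T=None
S=grab("scene")
c=(ray(S,260+258/5,175+95/5,.141)[:2])
tip=ray(S,260+316/5,175+260/5,.0965)[:2];rt=ray(S,260+265/5,175+197/5,.0965)[:2]
cup=ray(S,260+388/5,175+366/5,.084)[:2]; rest=ray(S,260+395/5,175+496/5,.004)[:2]
a=lambda p,q:np.degrees(np.arctan2(*(q-p)[::-1]))
ax=np.array([.5217,-.0528]);print(c,tip,np.hypot(*(tip-ax)),cup,rest)
print(a(ax,tip),a(rt,tip),a(ax,cup),a(ax,rest))
```

```text
[ 0.5140104  -0.04863603] [0.53847549 0.01622253] 0.07103186813642395 [0.55231875 0.07801746] [0.55502619 0.08467612]
76.33948849772727 76.73695507368404 76.8266591125595 76.37353932549627
```

The nozzle is at 76.5° and the cup bears 76.6°, so it's aligned. I'll release and retreat straight up.

Request:
send_rows --deltas '[{"dx":0,"dy":0,"dz":0,"rx":0,"ry":0,"rz":0},{"dx":0,"dy":0,"dz":0,"rx":0,"ry":0,"rz":0},{"dx":0,"dy":0,"dz":0,"rx":0,"ry":0,"rz":0},{"dx":0,"dy":0,"dz":0,"rx":0,"ry":0,"rz":0}]' --jaw 80

```text
clock: 8.7
tcp_pos: [0.5199, -0.0522, 0.1269]
orientation: [-1.486, -2.766, 0.001]
contact_force: [-0.4, -0.1, 0.2]
grip_width: 0.0802
gripper_force: 0.0
```

Request:
send_rows --deltas '[{"dx":0,"dy":0,"dz":15,"rx":0,"ry":0,"rz":0},{"dx":0,"dy":0,"dz":45,"rx":0,"ry":0,"rz":0},{"dx":0,"dy":0,"dz":80,"rx":0,"ry":0,"rz":0},{"dx":0,"dy":0,"dz":110,"rx":0,"ry":0,"rz":0},{"dx":0,"dy":0,"dz":110,"rx":0,"ry":0,"rz":0}]'

```text
clock: 9.12
tcp_pos: [0.5236, -0.053, 0.2426]
orientation: [1.485, 2.761, 0.008]
contact_force: [0.4, 0.4, 0.5]
grip_width: 0.0799
gripper_force: 0.0
```

Run:
```python
from h import *
S=grab("scene");print(captop(S))
o=r.get_obs();print(o["clock"],o["tcp_pos"],o["contact_force"])
cv2.imwrite("pics/s5.png",cv2.resize(S["frame"][175:295,260:380],None,fx=5,fy=5,interpolation=cv2.INTER_CUBIC))
```

```text
(np.float64(0.14455689475933242), np.float64(0.10300213186485195), np.int64(46), np.float64(69.80482831904501))
9.1667 [ 0.52238246 -0.05253066  0.24003379] [ 0.09220318  0.13414777 -0.77421372]
```

View pics/s5.png

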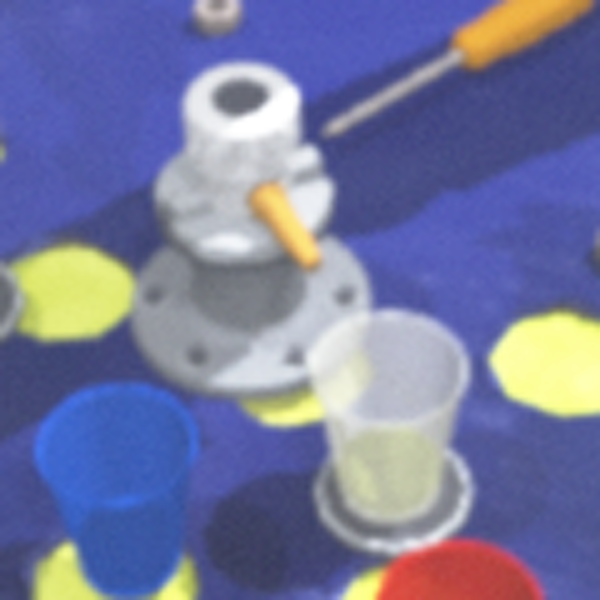

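The head is seated, the nozzle (tip at crop (313,260)) points at the cup, and the cup hasn't moved. Handing in.

```bash
python3 -c "
from bench import r
print(r.hand_in())"
```

```text
the job is handed in; nothing more can be done
None
```

The job is handed in (the verdict was not shown): by the last picture the head is seated with both tabs in the slot, the nozzle points within about 1° of the middle of the cup, the cup has not moved, and the gripper is clear.

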